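Read a loose cash carrier in its tray and present it at the hatch

ROBOT

A 6-joint arm with a two-finger parallel gripper is mounted at the origin on the work surface. World frame = base frame: x ahead of the robot, y to its left, z up, the work surface at z = 0. Lengths are in m, angles in rad, forces in N, time in s.
With the tool pointing down it reaches from about 0.25 to 0.725 m from the base axis. Payload 4 kg.
Tool frame: the origin (TCP) lies at the very end of the fingers, on their centre line; the grasp point (between the pads) lies 19 mm behind it; z points along the fingers, y is the line along which they close (so a half turn about z gives the same grasp; the last joint's range is limited). The gripper opens to 85 mm and grips with 20 to 120 N. Pads are 22 mm wide; open, the fingers measure 114 mm over their backs; the gripper's body (76 mm by 85 mm) begins 54 mm behind the grasp point. The pads swing forward as they close: fully open they stand 13 mm farther back than shut.
Start: joints at [-1.249, 0.241, 0.005, 1.335, 0, 1.571], TCP at [0.158, -0.474, 0.231] pointing down, gripper open.
Joint ranges: [-2.72, 2.72], [-1.05, 1.87], [-1.09, 1.28], [-1.99, 2.15], [-1.42, 1.44], [-3.14, 3.14]. Speed limits (rad/s): [2.79, 2.79, 3.14, 3.14, 3.14, 3.14].

INTERFACE

Orientations are given as a unit quaternion [x, y, z, w].
In Python, from workcell import * gives the robot as it stands. The module is installed in compiled form; this text tells all that it offers.
- The arm moves only by the tool send_rows, never from a script. Its argument "steps" is text: rows parted by semicolons, each of 7 numbers parted by spaces: the opening, from -1 (shut) to 1 (fully open), then the shift along the world's x, y, z in m, then the turn, a rotation vector about the world's x, y, z in rad. A call has exactly 5 rows; each row shifts and turns the commanded pose from where the row before left it; what a row does not reach is not made up. A row lasts 1/12 s, in which the tool goes at most 41.7 mm and 7.16 degrees, less where a joint would pass 70% of its speed; a pose out of reach is approached as far as the arm can. A call is refused whole if a number of a shift passes 0.0417 or a number of a turn 0.125, either way. A call with a gripper value outside its range is refused whole. The fingers move at their own pace and stop on an object; the grip force is fixed at half the most. Time passes only in rows, so rows that do not move let the fingers close, or fill a call up. It gives the time, the measured TCP pose, the force, the opening and the grip force at its end, in the units of the state.
- get_obs(): the state, without advancing time (a new reading comes with each control period).
- camera(name): name is "side" or "top" or "wrist"; returns a dict with "frame" (480x640x3 uint8, red, green, blue), "range_z" (480x640 float32, m along the optical axis (not along the pixel's ray), 0 where there is no reading), "camera_matrix" (3x3 intrinsics, pixels), "k1" (the pictures are not rectified: a ray, as slopes to the right and down, at radius r is drawn at 1 + k1 r^2 times it, then the intrinsics apply), "extrinsics" (4x4, takes a point from world to camera coordinates); the wrist camera has in their place "T_tool_cam" (4x4, takes a point from camera to tool coordinates, whose origin is the TCP and whose axes are the flange's). Camera axes: x right, y down, z forward; pixel columns grow to the right and rows downward; lengths in m; the calibration is good to about 2 mm. A picture is of the moment at which its call begins: read the wrist's pose just before it.
- job_done(): hands the job in; it is judged then, once.
The state is a dict: "clock": time; "joint_pos": joint angles; "joint_vel": joint speeds; "tau": joint torques, N m; "eef_pos": TCP position; "tool_rot": TCP orientation; "ft_force": force on the tool from outside, world axes, zero at the start; "ft_torque": the same for the moment, N m; "grip_width": finger opening in m; "grasp_force": force on a finger pad.
Only numpy, scipy, OpenCV 4.12 (cv2) and the standard library are available. Lean on these libraries where they do the work, as an engineer would, in place of code of your own. Each camera call takes 0.05 s, during which the arm holds its last target. There are 200 camera calls.

TASK

Lift the aluminium tray by its bar and hold it about 5 cm above the flat black tag reader, with the loose carrier rolled away from the end of the tray where it lies to the middle, balanced over the reader there for 5 seconds without a break. Then let it roll gently to the other end, the one towards the hatch window on the left, set the tray down gently, squarely on the middle of the rubber mat, with the carrier resting at that window end, and let go. Move the carrier only by tilting the tray, never let it bang into a tray end or get out, and do not disturb the other things on the counter.

Things in the scene. Friction and masses are not known exactly. Their poses are not given: they have to be found in the camera images.
- tray: open aluminium carrying tray, 146 mm (its x) by 278 mm (its y) outside, 0.48 kg empty; origin at the centre of its underside, z up, +y towards the window on the left. Rims 50 mm high all round, inside 130 mm (x) by 268 mm (y). From the middle of its two long sides rise steel straps that carry a grip bar across it
- tray_grip (a point): centre of the tray's grip bar, 125 mm above the tray's underside, over the carrier's path; axes as the tray's. The flat black bar runs along the tray's x: 14 mm thick (y), 26 mm tall, 138 mm free between the straps
- tray_ridge (a point): middle of the tray's floor, 12 mm above the underside, axes as the tray's. The floor is slightly crowned like a flat roof: its ridge runs along x at y = 0 and it falls at 0.04 rad (1 in 25) to both ends, so on a level tray the carrier rests at either end and runs off the middle by itself
- tray_ends: the tray's two upright end plates, inner faces at y = -134 and +134 mm of the tray, 50 mm high; fixed to the tray, same origin and axes. A carrier touching an end has its centre at y = -100 or +100 mm of the tray, 42 mm above the underside
- carrier: loose hard grey round-ended cash carrier with two black rings, diameter 68 mm, 120 mm long, nominally 0.25 kg; origin at its centre, x along its length, y and z turn as it rolls. It lies across the tray, at the start at its -y end, and rolls along the tray's y at about 6.7 m/s2 x local floor slope (rad); rolling drag equals a slope of about 0.015
- reader: flat black tag reader fixed to the counter, 120 x 120 x 12 mm; origin at the centre of its underside, z up
- mat: black rubber mat fixed to the counter before the hatch window, 170 mm (x) by 300 mm (y), 4 mm thick; origin at the centre of its underside, z up, its +y end is the window end
- sorter: bystander: open wooden sorting box with 6 compartments, 200 x 420 x 75 mm, at the back of the counter; origin at the centre of its underside
- cashbox: bystander: cash box with wire handle, 132 x 202 x 116 mm; origin at the centre of its underside
- pen_pot: bystander: blue pot with pens, 84 mm wide, 95 mm high (160 mm with the pens); origin at the centre of its underside
- stamp: bystander: upright wooden hand stamp, 34 mm wide, 70 mm high; origin at the centre of its underside
- inkpad: bystander: flat ink pad, 70 x 110 x 17 mm; origin at the centre of its underside
- clipboard: bystander: yellow clipboard lying flat, 310 x 225 mm, 14 mm high at its clip; origin at the centre of its underside
- stapler: bystander: desk stapler, 50 x 110 mm, 50 mm high; origin at the centre of its underside
- books: bystander: two books lying flat, 150 x 210 x 40 mm; origin at the centre of its underside
There are look-alikes about, which are no part of the job. There is more than one size of the reader; the one meant has the size given above.

How it is judged:
On the way:
1. tray held with its underside 25 to 140 mm above the counter, carrier within 30 mm of the tray's middle and within 45 mm of the reader's centre, for 4.5 s without a break (y of carrier in the frame of tray between -0.03 and 0.03 m and horizontal distance between carrier and reader below 0.045 m and height (world z) of tray between 0.025 and 0.14 m), for 4.5 s.
At the end, for the whole second after the job is handed in: The tray stands level on the mat, its centre within 30 mm and its length within 0.15 rad of the mat's, at rest and let go, and the carrier rests in it at its window end (centre more than 88 mm from the tray's middle) (horizontal distance between tray and mat below 0.03 m and angle between the y axis of tray and the y axis of mat, either way round below 0.15 rad and height (world z) of tray below 0.012 m and angle between tray's own z axis and vertical below 0.05 rad and y of carrier in the frame of tray above 0.088 m and y of carrier in the frame of mat above 0.05 m and z of carrier in the frame of tray below 0.055 m and linear speed of tray below 0.02 m/s and linear speed of carrier below 0.03 m/s); the robot touches nothing.
It fails at once if the carrier bangs into a tray end (arrives rolling at over 6 rad/s, 0.2 m/s) ((y of carrier in the frame of tray above 0.089 m or y of carrier in the frame of tray below -0.089 m) and angular speed of carrier above 6 rad/s).
It fails at once if the carrier gets out of the tray (distance between carrier and tray above 0.13 m or z of carrier in the frame of tray above 0.065 m).
It fails at once if the carrier itself is handled (contact force between carrier and the fingers above 1 N or contact force between carrier and the arm above 1 N).
It fails at once if the tray is slammed on the mat or rammed into the reader (more than 80 N) (contact force between tray and mat above 80 N or contact force between tray and reader above 80 N).
It fails at once if another thing on the counter is disturbed (moved more than 30 mm) (distance of any of sorter, cashbox, pen_pot, stamp, inkpad, clipboard, stapler, books from where it was at the start of the episode above 0.03 m).
It also fails if it takes over 72 s, if anything falls off the work surface, if the arm or the gripper's body presses on something with over 40 N, if the wrist force passes 120 N, or if a joint passes its speed limit or range.

## Working session

There is one attempt and no reset: what is moved stays moved. The work goes in short steps, Python scripts to look and compute and a tool call to move; the robot and the scene stay as the last step left them, time stands still between calls to the robot, and variables do not carry over. Pictures are saved under pics/ and viewed, at most 10 in all, crops included, and the job is handed in when it is done.

Besides the shell and the picture viewer there is one more tool, called after "Emit:" as name(argument=value, ...) on one line, values as JSON. send_rows: Moves the arm, as the interface text tells. Its arguments: {"type":"object","properties":{"steps":{"type":"string"}},"required":["steps"]}

```bash
mkdir -p pics; cat > h.py <<'E'
from workcell import *
import numpy as np, cv2
def cloud(c):
    K=c["camera_matrix"];k1=c["k1"];z=c["range_z"]
    v,u=np.mgrid[0:480,0:640]
    p=np.stack([u,v],-1).reshape(-1,1,2).astype(np.float64)
    n=cv2.undistortPoints(p,K,np.array([k1,0,0,0.])).reshape(480,640,2)
    P=np.dstack([n*z[...,None],z])
    T=c["extrinsics"];R=T[:3,:3];t=T[:3,3]
    W=(P-t)@R
    W[z==0]=np.nan
    return W
def save(f,n): cv2.imwrite("pics/"+n,cv2.cvtColor(f,cv2.COLOR_RGB2BGR))
E
python3 - <<'E'
from h import *
for n in("top","side"):
    c=camera(n);save(c["frame"],n+"0.png");W=cloud(c);np.save(n+"W.npy",W);np.save(n+"F.npy",c["frame"])
    print(n,c["extrinsics"],c["k1"])
o=get_obs();print(o)
E
```

```text
top [[-1.77612871e-05 -9.99894666e-01  1.45140095e-02 -4.99923838e-03]
 [-9.86190633e-01 -2.38621070e-03 -1.65596926e-01  5.61496589e-01]
 [ 1.65614117e-01 -1.43165215e-02 -9.86086711e-01  1.20203605e+00]
 [ 0.00000000e+00  0.00000000e+00  0.00000000e+00  1.00000000e+00]] 0.007042235015638539
side [[ 0.8349649  -0.55019322  0.01100184 -0.43771595]
 [-0.36686093 -0.57142171 -0.73409147  0.25618788]
 [ 0.41017884  0.60890446 -0.67896147  1.94606159]
 [ 0.          0.          0.          1.        ]] -0.19772508960291035
{'clock': 0.1, 'joint_pos': array([-1.24901846e+00,  2.41333454e-01,  3.83114930e-03,  1.33521313e+00,
       -2.69405199e-05,  1.57077839e+00]), 'joint_vel': array([0.00076366, 0.0011885 , 0.00138465, 0.00030323, 0.001308  ,
       0.00097054]), 'tau': array([-5.12253409e-04, -3.73136580e+01,  2.53010523e+01,  1.08257247e-02,
       -3.24533642e-05,  9.38004575e-06]), 'eef_pos': array([ 0.15793419, -0.47378531,  0.23049347]), 'tool_rot': array([ 9.87083377e-01,  1.60204516e-01, -1.67003863e-04, -9.45002808e-04]), 'ft_force': array([ 0.3422798 , -0.03015707, -0.02526197]), 'ft_torque': array([-0.04361067, -0.03782747,  0.00323631]), 'grasp_force': 0.0, 'grip_width': 0.08553102364849308}
```

View pics/top0.png

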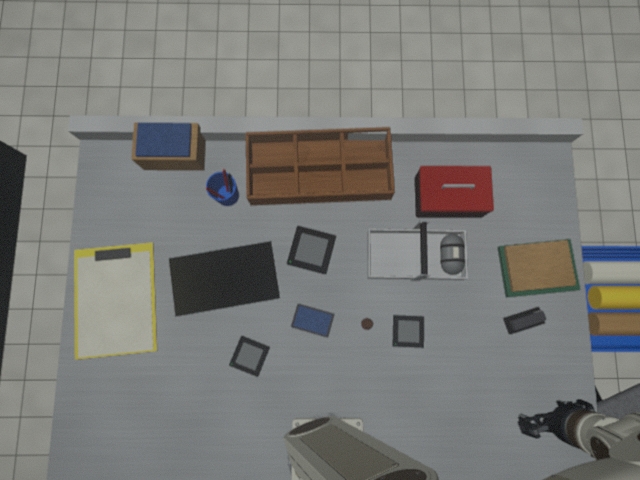

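View pics/side0.png

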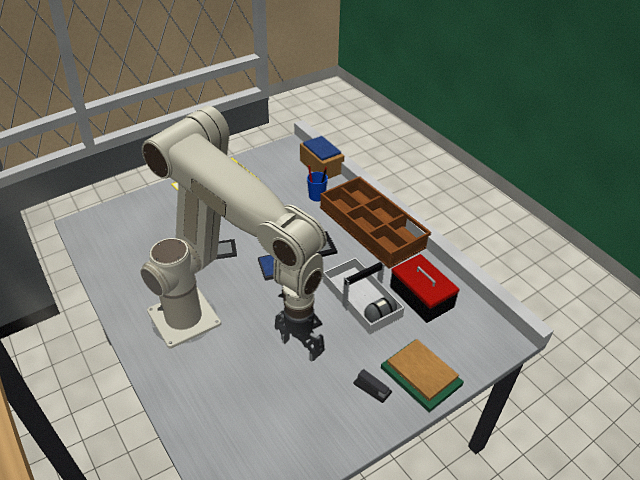

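The top view shows the tray at (418,254), its bar at (424,250), and the carrier at (453,254) at the right end. The mat is at (224,278), slightly rotated. There are three reader candidates, at (312,249), (408,331) and (249,356). The side view agrees. Next I measure them.

```bash
python3 - <<'E'
from h import *
W=np.load("topW.npy");F=np.load("topF.npy")
g=cv2.cvtColor(F,cv2.COLOR_RGB2GRAY)
def rect(name,u0,u1,v0,v1,mask):
    m=np.zeros((480,640),np.uint8);m[v0:v1,u0:u1]=mask[v0:v1,u0:u1]
    n,l,s,_=cv2.connectedComponentsWithStats(m);k=1+np.argmax(s[1:,4])
    P=W[l==k];P=P[~np.isnan(P[:,0])]
    (c,sz,a)=cv2.minAreaRect(P[:,:2].astype(np.float32))
    print(name,np.round(c,4),np.round(sz,4),round(a,2),"z",np.round(np.percentile(P[:,2],[5,50,95]),4),len(P))
dark=(g<110).astype(np.uint8)
rect("mat",160,290,232,325,(g<70).astype(np.uint8))
for r in((280,345,220,280),(385,435,305,355),(222,275,330,385)): rect("reader",*r,dark)
z=np.nan_to_num(W[...,2])
rect("tray",360,475,222,285,(z>0.008).astype(np.uint8))
rect("rim",360,475,222,285,((z>0.042)&(z<0.056)).astype(np.uint8))
rect("bar",405,440,215,285,((z>0.1)).astype(np.uint8))
rect("carrier",435,470,225,285,((z>0.056)).astype(np.uint8))
rect("cashbox",405,500,155,222,(z>0.03).astype(np.uint8))
rect("sorter",240,400,120,210,(z>0.03).astype(np.uint8))
rect("pot",200,240,160,210,(z>0.03).astype(np.uint8))
rect("stamp",350,380,310,335,(z>0.03).astype(np.uint8))
print(np.round(W[400:401,100],4),W[300,330])
S=np.load("sideW.npy");P=S.reshape(-1,3)
for n,(zl,zh) in{"sbar":(0.1,0.15),"stray":(0.03,0.06)}.items():
    m=(P[:,2]>zl)&(P[:,2]<zh)&(P[:,0]>.33)&(P[:,0]<.56)&(P[:,1]<-.05)&(P[:,1]>-.4)
    Q=P[m];print(n,len(Q),Q.min(0),Q.max(0),cv2.minAreaRect(Q[:,:2].astype(np.float32)))
E
```

```text
mat [0.4814 0.2997] [0.167  0.2979] 10.05 z [-0.0012  0.0028  0.0071] 5927
reader [0.5648 0.0485] [0.1218 0.1221] 75.21 z [0.0055 0.0111 0.0155] 1730
reader [ 0.3313 -0.2286] [0.0922 0.0922] 87.04 z [0.0007 0.0074 0.0115] 1039
reader [0.2634 0.2199] [0.0909 0.091 ] 69.04 z [0.0018 0.0076 0.0118] 1079
tray [ 0.5478 -0.2524] [0.2797 0.1448] 89.16 z [0.0086 0.0399 0.136 ] 3734
rim [ 0.5506 -0.1841] [0.1459 0.1432] 87.47 z [0.043  0.048  0.0524] 252
bar [ 0.5478 -0.2506] [0.0256 0.1448] 88.61 z [0.1145 0.1356 0.1401] 422
carrier [ 0.5452 -0.3506] [0.0628 0.1112] 88.72 z [0.0574 0.0683 0.076 ] 740
cashbox [ 0.7268 -0.3575] [0.2027 0.134 ] 89.74 z [0.052  0.0934 0.0984] 3775
sorter [0.8232 0.022 ] [0.2425 0.4718] 1.43 z [0.0352 0.0609 0.0753] 5966
pot [0.7291 0.2972] [0.0828 0.0801] 45.71 z [0.0365 0.0778 0.1349] 641
stamp [ 0.3503 -0.109 ] [0.0217 0.0214] 2.52 z [0.0555 0.0655 0.0695] 65
[[ 0.1453  0.6242 -0.0007]] [ 0.41822327 -0.00666944 -0.00424655]
sbar 220 [ 0.46930972 -0.26824595  0.10025334] [ 0.55961848 -0.23664947  0.14671164] ((0.5142460465431213, -0.2501698434352875), (0.08973849564790726, 0.03125128522515297), 3.357834577560425)
stray 610 [ 0.47008252 -0.39489072  0.03008004] [ 0.55924948 -0.11295709  0.05999553] ((0.5146128535270691, -0.25385868549346924), (0.28211429715156555, 0.08803702890872955), 89.7399673461914)
```

Emit:
send_rows(steps="1 0.0156 0.0089 0 0 0 0.112;1 0.0156 0.0089 0 0 0 0.112;1 0.0156 0.0089 0 0 0 0.112;1 0.0156 0.0089 0 0 0 0.112;1 0.0156 0.0089 0 0 0 0.112")

```text
clock: 0.52
eef_pos: [0.2366, -0.4291, 0.2308]
tool_rot: [0.903, 0.429, -0.0, -0.001]
ft_force: [-0.4, -0.3, 0.6]
grip_width: 0.0854
grasp_force: 0.0
```

```bash
python3 -c "
from h import *
o=get_obs();print(o['joint_pos'].round(3),o['eef_pos'],o['tool_rot'])"
```

```text
[-1.067  0.222 -0.021  1.329  0.     1.188] [ 0.23657776 -0.42909353  0.23079456] [ 9.03246533e-01  4.29121633e-01 -2.73279603e-05 -5.69631349e-04]
```

Emit:
send_rows(steps="1 0.0156 0.0089 0 0 0 0.112;1 0.0156 0.0089 0 0 0 0.112;1 0.0156 0.0089 0 0 0 0.112;1 0.0156 0.0089 0 0 0 0.112;1 0.0156 0.0089 0 0 0 0.112")

```text
clock: 0.93
eef_pos: [0.3146, -0.3845, 0.2308]
tool_rot: [0.749, 0.662, 0.0, -0.001]
ft_force: [1.8, 0.3, -0.1]
grip_width: 0.0854
grasp_force: 0.0
```

Emit:
send_rows(steps="1 0.0156 0.0089 0 0 0 0.112;1 0.0156 0.0089 0 0 0 0.112;1 0.0156 0.0089 0 0 0 0.112;1 0.0156 0.0089 0 0 0 0.112;1 0.0156 0.0089 0 0 0 0.112")

```text
clock: 1.35
eef_pos: [0.3926, -0.34, 0.2308]
tool_rot: [0.537, 0.843, 0.0, -0.001]
ft_force: [-0.4, 0.4, -0.4]
grip_width: 0.0848
grasp_force: 0.0
```

Emit:
send_rows(steps="1 0.0156 0.0089 0 0 0 0.112;1 0.0156 0.0089 0 0 0 0.112;1 0.0156 0.0089 0 0 0 0.112;1 0.0156 0.0089 0 0 0 0.112;1 0.0156 0.0089 0 0 0 0.112")

```text
clock: 1.77
eef_pos: [0.4706, -0.2956, 0.2307]
tool_rot: [0.283, 0.959, 0.0, -0.001]
ft_force: [-0.2, -0.7, 0.6]
grip_width: 0.0853
grasp_force: 0.0
```

Emit:
send_rows(steps="1 0.0156 0.0089 0 0 0 0.112;1 0.0156 0.0089 0 0 0 0.112;1 0.0156 0.0089 0 0 0 0.112;1 0.0156 0.0089 0 0 0 0.112;1 0 0 0 0 0 0.112")

```text
clock: 2.18
eef_pos: [0.5348, -0.2588, 0.2302]
tool_rot: [0.006, 1.0, 0.001, -0.0]
ft_force: [0.6, 0.4, -1.2]
grip_width: 0.0852
grasp_force: 0.0
```

```bash
cat >> h.py <<'E'
from scipy.spatial.transform import Rotation as Ro
def wcloud():
    o=get_obs();c=camera("wrist")
    T=np.eye(4);T[:3,:3]=Ro.from_quat(o["tool_rot"]).as_matrix();T[:3,3]=o["eef_pos"]
    c["extrinsics"]=np.linalg.inv(T@c["T_tool_cam"])
    return o,c,cloud(c)
E
python3 - <<'E'
from h import *
o,c,W=wcloud();save(c["frame"],"w1.png");print(o["joint_pos"].round(3),o["eef_pos"],c["T_tool_cam"].round(4))
R=Ro.from_quat(o["tool_rot"]).as_matrix();print(R.round(4))
P=W.reshape(-1,3)
for n,a,b in(("bar",.11,.15),("rim",.044,.056)):
    Q=P[(P[:,2]>a)&(P[:,2]<b)&(abs(P[:,0]-.55)<.1)&(abs(P[:,1]+.25)<.16)]
    if len(Q)>10: print(n,len(Q),Q.min(0),Q.max(0),cv2.minAreaRect(Q[:,:2].astype(np.float32)))
E
```

```text
[-4.510e-01  4.320e-01  2.740e-01  1.414e+00  1.000e-03 -4.400e-01] [ 0.53477014 -0.25881814  0.23018346] [[ 4.000e-04 -9.638e-01 -2.667e-01  6.850e-02]
 [ 1.000e+00  2.000e-04  8.000e-04  6.000e-04]
 [-7.000e-04 -2.667e-01  9.638e-01 -1.444e-01]
 [ 0.000e+00  0.000e+00  0.000e+00  1.000e+00]]
[[-0.9999  0.0112 -0.    ]
 [ 0.0112  0.9999  0.0013]
 [ 0.      0.0013 -1.    ]]
bar 6388 [ 0.47261143 -0.26648194  0.11009539] [ 0.61888169 -0.2389691   0.14225548] ((0.5457299947738647, -0.25254592299461365), (0.026108182966709137, 0.1460372805595398), 89.28199768066406)
rim 7822 [ 0.47259035 -0.3928006   0.04400003] [ 0.61638558 -0.11261383  0.05598136] ((0.5441032648086548, -0.25262418389320374), (0.27885138988494873, 0.1427134871482849), 89.08833312988281)
```

View pics/w1.png

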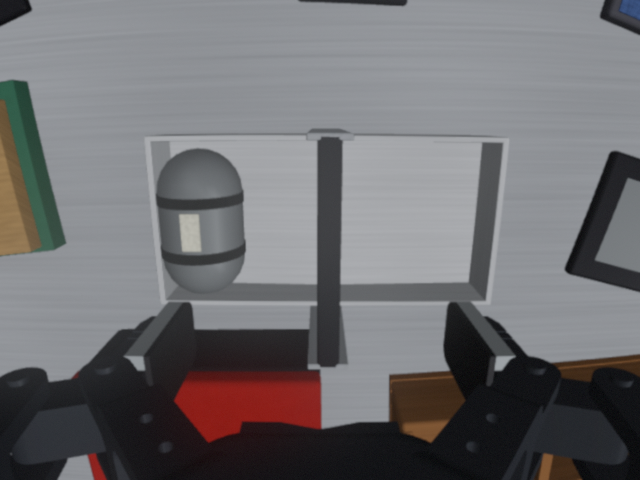

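The wrist view shows the tray square under the gripper, with the bar at (329,250) and the carrier at (200,220) at the -y end. I'll go down and grip the bar.

Emit:
send_rows(steps="1 0.011 0.006 0 0 0 -0.004;1 0 0 -0.03 0 0 0;1 0 0 -0.03 0 0 0;1 0 0 -0.02 0 0 0;1 0 0 -0.02 0 0 0")

```text
clock: 2.65
eef_pos: [0.5431, -0.2543, 0.1295]
tool_rot: [0.014, 1.0, 0.0, -0.001]
ft_force: [0.2, 0.3, 0.1]
grip_width: 0.0852
grasp_force: 0.0
```

Emit:
send_rows(steps="1 0 0 -0.012 0 0 0;1 0 0 -0.012 0 0 0;1 0 0 0 0 0 0;1 0 0 0 0 0 0;0.4 0 0 0 0 0 0")

```text
clock: 3.07
eef_pos: [0.5441, -0.255, 0.108]
tool_rot: [0.013, 1.0, -0.0, 0.0]
ft_force: [0.9, 0.2, 0.2]
grip_width: 0.0754
grasp_force: 0.0
```

Emit:
send_rows(steps="-0.2 0 0 0 0 0 0;-0.4 0 0 0 0 0 0;-0.6 0 0 0 0 0 0;-0.8 0 0 0 0 0 0;-1 0 0 0 0 0 0")

```text
clock: 3.48
eef_pos: [0.5439, -0.2542, 0.108]
tool_rot: [0.012, 1.0, 0.001, 0.001]
ft_force: [-6.1, -0.3, 3.5]
grip_width: 0.0128
grasp_force: 59.9
```

Emit:
send_rows(steps="-1 0 0 0 0 0 0;-1 0 0 0 0 0 0;-1 0 0 0 0 0 0;-1 0 0 0 0 0 0;-1 0 0 0 0 0 0")

```text
clock: 3.9
eef_pos: [0.5439, -0.2544, 0.1079]
tool_rot: [0.012, 1.0, 0.0, 0.001]
ft_force: [-0.2, 3.0, 4.5]
grip_width: 0.0132
grasp_force: 59.9
```

Emit:
send_rows(steps="-1 0 0 0.003 0 0 0;-1 0 0 0.005 0 0 0;-1 0 0 0.007 0 0 0;-1 0 0 0.008 0.01 0 0;-1 0 0 0.008 0.01 0 0")

```text
clock: 4.32
eef_pos: [0.543, -0.2546, 0.1382]
tool_rot: [0.012, 1.0, 0.011, -0.001]
ft_force: [0.3, 0.2, -6.3]
grip_width: 0.0132
grasp_force: 58.6
```

Emit:
send_rows(steps="-1 0 0 0.008 0.01 0 0;-1 0 0 0.008 0.01 0 0;-1 0 0 0.007 0 0 0;-1 0 0 0.005 0 0 0;-1 0 0 0.003 0 0 0")

```text
clock: 4.73
eef_pos: [0.5439, -0.2551, 0.1705]
tool_rot: [0.012, 1.0, 0.02, 0.0]
ft_force: [0.1, 0.3, -7.3]
grip_width: 0.013
grasp_force: 58.6
```

```bash
cat >> h.py <<'E'
def state(save_as=None):
    "tray plane tilt/pos and carrier y from wrist cloud"
    o,c,W=wcloud()
    if save_as: save(c["frame"],save_as)
    R=Ro.from_quat(o["tool_rot"]).as_matrix()
    # tool-aligned coords: nominal tray frame (x=-tool x, y=tool y, z=-tool z), origin tray underside
    A=np.stack([-R[:,0],R[:,1],-R[:,2]],1)
    P=(W-o["eef_pos"])@A+[0,0,.108]
    x,y,z=P[...,0],P[...,1],P[...,2]
    # rim on robot side (x ~ -0.07)
    m=(abs(x+.069)<.012)&(abs(z-.05)<.015)&(abs(y)>.02)&(abs(y)<.13)
    s=np.polyfit(y[m],z[m],1) if m.sum()>50 else [np.nan]*2
    # floor fits
    fl=lambda a,b:(abs(x)<.05)&(y>a)&(y<b)&(z<.03)&(z>-.03)
    f=[np.polyfit(y[q],z[q],1) if q.sum()>300 else np.array([np.nan]*2) for q in(fl(-.11,-.02),fl(.02,.11))]
    # carrier: points above z .055 and below .09, not bar
    q=(abs(x)<.03)&(z>.055)&(z<.095)
    cy=np.nan
    if q.sum()>50:
        Y,Z=y[q],z[q];a=np.c_[2*Y,2*Z,np.ones(len(Y))]
        sol=np.linalg.lstsq(a,Y**2+Z**2,rcond=None)[0]
        top=Y[Z>np.percentile(Z,90)].mean();mid=(np.percentile(Y,1)+np.percentile(Y,99))/2
        cy=(sol[0].round(4),sol[1].round(4),top.round(4),mid.round(4),len(Y))
    tilt=np.arctan2(A[2,1],A[2,2])
    print("t",round(o["clock"],2),"tcp",o["eef_pos"].round(4),"tooltilt",tilt.round(4),"yaw",np.arctan2(-A[0,1],A[1,1]).round(4),"rim",np.round(s,4),"floor",np.round(f,3).tolist(),"carr",cy)
    return o,c,P
E
python3 -c "
from h import *
state('w2.png')
o=get_obs();print(o['ft_force'],o['ft_torque'])"
```

```text
t 4.73 tcp [ 0.5439 -0.2551  0.1705] tooltilt 0.0393 yaw -0.0239 rim [0.0018 0.0517] floor [[0.041, 0.014], [-0.038, 0.014]] carr (np.float64(-0.0989), np.float64(0.0452), np.float64(-0.0987), np.float64(-0.0958), 14474)
[ 0.15202498  0.33638331 -6.57274171] [ 0.07944975 -0.03553016 -0.01483423]
```

View pics/w2.png

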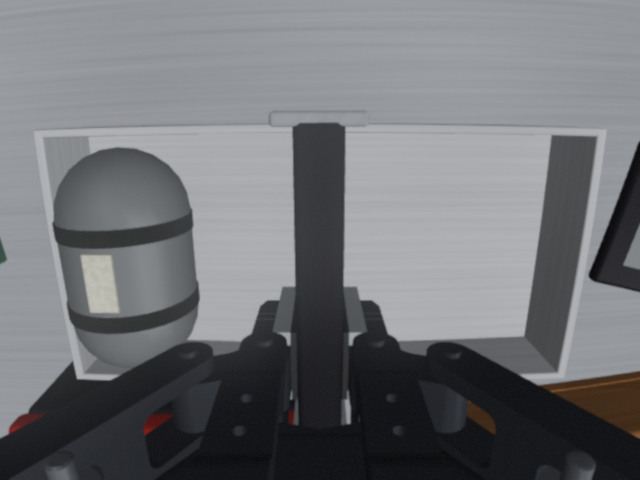

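Emit:
send_rows(steps="-1 0 0.0025 0 0 0 0;-1 0 0.005 0 0 0 0;-1 0 0.0075 0 0 0 0;-1 0 0.01 0 0 0 0;-1 0 0.012 0 0 0 0")

```text
clock: 5.2
eef_pos: [0.5432, -0.2166, 0.1689]
tool_rot: [0.012, 1.0, 0.02, -0.001]
ft_force: [0.7, -0.3, -6.7]
grip_width: 0.0127
grasp_force: 58.5
```

Emit:
send_rows(steps="-1 0.001 0.012 0 0 0 0;-1 0.001 0.012 0 0 0 0;-1 0.001 0.012 0 0 0 0;-1 0.001 0.012 0 0 0 0;-1 0.001 0.012 0 0 0 0")

```text
clock: 5.62
eef_pos: [0.5487, -0.1562, 0.1694]
tool_rot: [0.012, 1.0, 0.02, -0.0]
ft_force: [-0.4, 0.2, -7.0]
grip_width: 0.0131
grasp_force: 58.5
```

Emit:
send_rows(steps="-1 0.001 0.012 0 0 0 0;-1 0.001 0.012 0 0 0 0;-1 0.001 0.012 0 0 0 0;-1 0.001 0.012 0 0 0 0;-1 0.001 0.012 0 0 0 0")

```text
clock: 6.03
eef_pos: [0.5536, -0.0965, 0.1693]
tool_rot: [0.012, 1.0, 0.02, -0.0]
ft_force: [0.8, -0.4, -7.5]
grip_width: 0.0134
grasp_force: 58.6
```

Emit:
send_rows(steps="-1 0.001 0.012 0 0 0 0;-1 0.001 0.012 0 0 0 0;-1 0.001 0.012 0 0 0 0;-1 0.001 0.012 0 0 0 0;-1 0.001 0.012 0 0 0 0")

```text
clock: 6.45
eef_pos: [0.5586, -0.0365, 0.1693]
tool_rot: [0.012, 1.0, 0.02, -0.0]
ft_force: [0.6, 0.8, -6.9]
grip_width: 0.0132
grasp_force: 58.6
```

Emit:
send_rows(steps="-1 0.001 0.012 0 0 0 0;-1 0.001 0.012 0 0 0 0;-1 0.001 0.012 0 0 0 0;-1 0.001 0.012 0 0 0 0;-1 0.001 0.012 0 0 0 0")

```text
clock: 6.87
eef_pos: [0.5636, 0.0235, 0.1693]
tool_rot: [0.012, 1.0, 0.02, -0.0]
ft_force: [0.3, -0.1, -7.4]
grip_width: 0.013
grasp_force: 58.6
```

Emit:
send_rows(steps="-1 0 0.012 0 0 0 0;-1 0 0.01 0 0 0 0;-1 0 0.0075 0 0 0 0;-1 0 0.005 0 0 0 0;-1 0 0.0025 0 0 0 0")

```text
clock: 7.28
eef_pos: [0.5635, 0.0601, 0.1693]
tool_rot: [0.012, 1.0, 0.02, -0.0]
ft_force: [0.1, 0.1, -7.2]
grip_width: 0.0131
grasp_force: 58.6
```

```bash
python3 -c "
from h import *
state()"
```

```text
t 7.28 tcp [0.5635 0.0601 0.1693] tooltilt 0.04 yaw -0.023 rim [0.0022 0.0517] floor [[0.042, 0.014], [-0.038, 0.014]] carr (np.float64(-0.0989), np.float64(0.0451), np.float64(-0.0986), np.float64(-0.0958), 14479)
```

Emit:
send_rows(steps="-1 0 0 0 -0.022 0 0;-1 0 0 0 -0.022 0 0;-1 0 0 0 -0.022 0 0;-1 0 0 0 -0.022 0 0;-1 0 0 0 -0.022 0 0")

```text
clock: 7.75
eef_pos: [0.5636, 0.0593, 0.1694]
tool_rot: [0.012, 0.999, -0.036, 0.0]
ft_force: [-0.4, -0.9, -7.3]
grip_width: 0.0129
grasp_force: 58.6
```

```bash
python3 -c "
from h import *
state()"
```

```text
t 7.75 tcp [0.5636 0.0593 0.1694] tooltilt -0.0718 yaw -0.024 rim [0.0024 0.0518] floor [[0.042, 0.014], [-0.037, 0.014]] carr (np.float64(-0.0989), np.float64(0.0451), np.float64(-0.0986), np.float64(-0.0957), 14499)
```

Emit:
send_rows(steps="-1 0 0 0 0 0 0;-1 0 0 0 0 0 0;-1 0 0 0 0 0 0;-1 0 0 0 0 0 0;-1 0 0 0 0 0 0")

```text
clock: 8.22
eef_pos: [0.5635, 0.059, 0.1693]
tool_rot: [0.012, 0.999, -0.035, 0.0]
ft_force: [-0.2, 0.0, -6.3]
grip_width: 0.0135
grasp_force: 58.7
```

```bash
python3 -c "
from h import *
state()"
```

```text
t 8.22 tcp [0.5635 0.059  0.1693] tooltilt -0.07 yaw -0.0243 rim [0.0027 0.0518] floor [[0.042, 0.014], [-0.037, 0.014]] carr (np.float64(-0.0823), np.float64(0.0455), np.float64(-0.082), np.float64(-0.0798), 14977)
```

Emit:
send_rows(steps="-1 0 0 0 0.007 0 0;-1 0 0 0 0.007 0 0;-1 0 0 0 0 0 0;-1 0 0 0 0 0 0;-1 0 0 0 0 0 0")

```text
clock: 8.68
eef_pos: [0.5635, 0.0591, 0.1693]
tool_rot: [0.012, 1.0, -0.028, 0.0]
ft_force: [0.1, 0.5, -7.3]
grip_width: 0.013
grasp_force: 58.7
```

```bash
python3 -c "
from h import *
state()"
```

```text
t 8.68 tcp [0.5635 0.0591 0.1693] tooltilt -0.0561 yaw -0.0241 rim [0.0019 0.0518] floor [[0.042, 0.014], [-0.038, 0.014]] carr (np.float64(-0.0507), np.float64(0.0461), np.float64(-0.0503), np.float64(-0.0487), 15110)
```

Emit:
send_rows(steps="-1 0 0 0 0.012 0 0;-1 0 0 0 0 0 0;-1 0 0 0 0 0 0;-1 0 0 0 0 0 0;-1 0 0 0 0 0 0")

```text
clock: 9.15
eef_pos: [0.5635, 0.0592, 0.1693]
tool_rot: [0.012, 1.0, -0.022, 0.0]
ft_force: [-0.1, 0.2, -7.3]
grip_width: 0.0131
grasp_force: 58.7
```

```bash
python3 -c "
from h import *
state()"
```

```text
t 9.15 tcp [0.5635 0.0592 0.1693] tooltilt -0.0441 yaw -0.0238 rim [0.0008 0.0517] floor [[0.041, 0.014], [-0.039, 0.014]] carr (np.float64(-0.0226), np.float64(0.0491), np.float64(-0.0218), np.float64(-0.0314), 8678)
```

Emit:
send_rows(steps="-1 0 0 0 0.007 0 0;-1 0 0 0 0 0 0;-1 0 0 0 0 0 0;-1 0 0 0 0 0 0;-1 0 0 0 0 0 0")

```text
clock: 9.62
eef_pos: [0.5635, 0.0592, 0.1693]
tool_rot: [0.012, 1.0, -0.019, 0.0]
ft_force: [-0.0, -0.4, -7.2]
grip_width: 0.0131
grasp_force: 58.7
```

```bash
python3 -c "
from h import *
o,c,P=state('w3.png')
x,y,z=P[...,0],P[...,1],P[...,2]
q=(abs(x+.02)<.02)&(z>.03)&(z<.095)&(abs(y)<.1);print(q.sum(),np.percentile(y[q],[0.5,2,50,98,99.5]).round(4))"
```

```text
t 9.62 tcp [0.5635 0.0592 0.1693] tooltilt -0.037 yaw -0.0238 rim [0.001  0.0517] floor [[0.041, 0.014], [-0.039, 0.014]] carr (np.float64(-0.0095), np.float64(0.0476), np.float64(-0.0136), np.float64(-0.0094), 7508)
7470 [-0.0411 -0.0396 -0.0188  0.0217  0.0231]
```

View pics/w3.png

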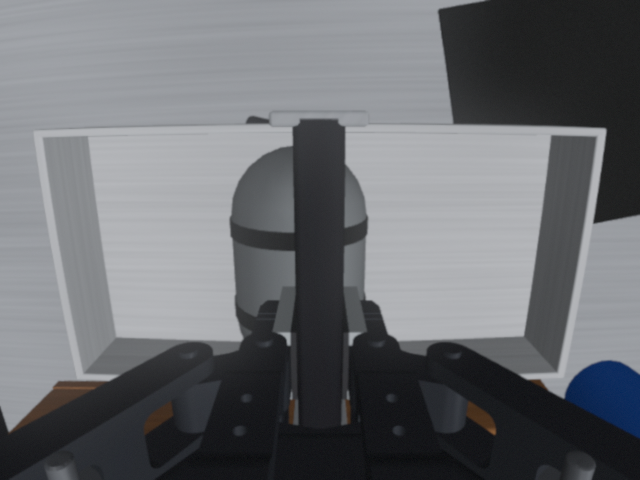

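The carrier is under the bar at (300,240), about 9 mm on the start side of the middle. I'll check whether it is still.

Emit:
send_rows(steps="-1 0 0 0 0 0 0;-1 0 0 0 0 0 0;-1 0 0 0 0 0 0;-1 0 0 0 0 0 0;-1 0 0 0 0 0 0")

```text
clock: 10.08
eef_pos: [0.5635, 0.0593, 0.1693]
tool_rot: [0.012, 1.0, -0.018, 0.0]
ft_force: [0.2, -1.0, -7.0]
grip_width: 0.0133
grasp_force: 58.7
```

```bash
python3 -c "
from h import *
state()"
```

```text
t 10.08 tcp [0.5635 0.0593 0.1693] tooltilt -0.037 yaw -0.0238 rim [0.001  0.0517] floor [[0.041, 0.014], [-0.04, 0.014]] carr (np.float64(-0.0095), np.float64(0.0476), np.float64(-0.0135), np.float64(-0.0094), 7497)
```

At rest, centred over the reader. Holding it for over 5 s.

Emit:
send_rows(steps="-1 0 0 0 0 0 0;-1 0 0 0 0 0 0;-1 0 0 0 0 0 0;-1 0 0 0 0 0 0;-1 0 0 0 0 0 0")

```text
clock: 10.55
eef_pos: [0.5635, 0.0592, 0.1693]
tool_rot: [0.012, 1.0, -0.019, 0.0]
ft_force: [-0.5, 0.1, -7.6]
grip_width: 0.0131
grasp_force: 58.7
```

Emit:
send_rows(steps="-1 0 0 0 0 0 0;-1 0 0 0 0 0 0;-1 0 0 0 0 0 0;-1 0 0 0 0 0 0;-1 0 0 0 0 0 0")

```text
clock: 10.97
eef_pos: [0.5635, 0.0593, 0.1693]
tool_rot: [0.012, 1.0, -0.019, 0.0]
ft_force: [-0.2, 0.1, -6.5]
grip_width: 0.013
grasp_force: 58.7
```

Emit:
send_rows(steps="-1 0 0 0 0 0 0;-1 0 0 0 0 0 0;-1 0 0 0 0 0 0;-1 0 0 0 0 0 0;-1 0 0 0 0 0 0")

```text
clock: 11.38
eef_pos: [0.5635, 0.0593, 0.1693]
tool_rot: [0.012, 1.0, -0.019, 0.0]
ft_force: [-0.4, 0.5, -7.6]
grip_width: 0.0129
grasp_force: 58.7
```

Emit:
send_rows(steps="-1 0 0 0 0 0 0;-1 0 0 0 0 0 0;-1 0 0 0 0 0 0;-1 0 0 0 0 0 0;-1 0 0 0 0 0 0")

```text
clock: 11.8
eef_pos: [0.5635, 0.0593, 0.1693]
tool_rot: [0.012, 1.0, -0.018, 0.0]
ft_force: [-0.4, -0.2, -6.9]
grip_width: 0.0131
grasp_force: 58.7
```

```bash
python3 -c "
from h import *
state()"
```

```text
t 11.8 tcp [0.5635 0.0593 0.1693] tooltilt -0.037 yaw -0.0238 rim [0.0009 0.0517] floor [[0.041, 0.014], [-0.039, 0.014]] carr (np.float64(-0.0095), np.float64(0.0476), np.float64(-0.0136), np.float64(-0.0094), 7502)
```

Emit:
send_rows(steps="-1 0 0 0 0 0 0;-1 0 0 0 0 0 0;-1 0 0 0 0 0 0;-1 0 0 0 0 0 0;-1 0 0 0 0 0 0")

```text
clock: 12.27
eef_pos: [0.5635, 0.0593, 0.1693]
tool_rot: [0.012, 1.0, -0.019, 0.0]
ft_force: [-0.8, 0.5, -7.0]
grip_width: 0.0133
grasp_force: 58.7
```

Emit:
send_rows(steps="-1 0 0 0 0 0 0;-1 0 0 0 0 0 0;-1 0 0 0 0 0 0;-1 0 0 0 0 0 0;-1 0 0 0 0 0 0")

```text
clock: 12.68
eef_pos: [0.5635, 0.0593, 0.1693]
tool_rot: [0.012, 1.0, -0.019, 0.0]
ft_force: [-1.7, -0.2, -7.0]
grip_width: 0.0128
grasp_force: 58.7
```

Emit:
send_rows(steps="-1 0 0 0 0 0 0;-1 0 0 0 0 0 0;-1 0 0 0 0 0 0;-1 0 0 0 0 0 0;-1 0 0 0 0 0 0")

```text
clock: 13.1
eef_pos: [0.5636, 0.0593, 0.1693]
tool_rot: [0.012, 1.0, -0.018, 0.0]
ft_force: [0.5, 0.1, -7.5]
grip_width: 0.0131
grasp_force: 58.7
```

Emit:
send_rows(steps="-1 0 0 0 0 0 0;-1 0 0 0 0 0 0;-1 0 0 0 0 0 0;-1 0 0 0 0 0 0;-1 0 0 0 0 0 0")

```text
clock: 13.52
eef_pos: [0.5635, 0.0593, 0.1693]
tool_rot: [0.012, 1.0, -0.019, 0.0]
ft_force: [-0.2, 0.5, -7.1]
grip_width: 0.0134
grasp_force: 58.7
```

Emit:
send_rows(steps="-1 0 0 0 0 0 0;-1 0 0 0 0 0 0;-1 0 0 0 0 0 0;-1 0 0 0 0 0 0;-1 0 0 0 0 0 0")

```text
clock: 13.93
eef_pos: [0.5635, 0.0593, 0.1693]
tool_rot: [0.012, 1.0, -0.019, 0.0]
ft_force: [0.3, -0.1, -7.8]
grip_width: 0.0129
grasp_force: 58.7
```

Emit:
send_rows(steps="-1 0 0 0 0 0 0;-1 0 0 0 0 0 0;-1 0 0 0 0 0 0;-1 0 0 0 0 0 0;-1 0 0 0 0 0 0")

```text
clock: 14.35
eef_pos: [0.5635, 0.0593, 0.1693]
tool_rot: [0.012, 1.0, -0.018, 0.0]
ft_force: [0.7, 0.0, -6.6]
grip_width: 0.0129
grasp_force: 58.7
```

Emit:
send_rows(steps="-1 0 0 0 0 0 0;-1 0 0 0 0 0 0;-1 0 0 0 0 0 0;-1 0 0 0 0 0 0;-1 0 0 0 0 0 0")

```text
clock: 14.77
eef_pos: [0.5635, 0.0593, 0.1693]
tool_rot: [0.012, 1.0, -0.019, 0.0]
ft_force: [0.2, 0.5, -7.9]
grip_width: 0.0132
grasp_force: 58.7
```

Emit:
send_rows(steps="-1 0 0 0 0 0 0;-1 0 0 0 0 0 0;-1 0 0 0 0 0 0;-1 0 0 0 0 0 0;-1 0 0 0 0 0 0")

```text
clock: 15.18
eef_pos: [0.5635, 0.0593, 0.1693]
tool_rot: [0.012, 1.0, -0.018, 0.0]
ft_force: [-0.3, 0.4, -7.7]
grip_width: 0.0133
grasp_force: 58.7
```

```bash
python3 -c "
from h import *
state()"
```

```text
t 15.18 tcp [0.5635 0.0593 0.1693] tooltilt -0.037 yaw -0.0238 rim [0.001  0.0517] floor [[0.041, 0.014], [-0.039, 0.014]] carr (np.float64(-0.0095), np.float64(0.0476), np.float64(-0.0135), np.float64(-0.0094), 7509)
```

Held more than 5 s. Next I nudge it gently over the ridge.

Emit:
send_rows(steps="-1 0 0 0 -0.045 0 0;-1 0 0 0 0 0 0;-1 0 0 0 0 0 0;-1 0 0 0 0 0 0;-1 0 0 0 0.03 0 0")

```text
clock: 15.65
eef_pos: [0.5635, 0.0601, 0.1691]
tool_rot: [0.011, 1.0, -0.025, 0.0]
ft_force: [-0.3, 0.0, -7.6]
grip_width: 0.0129
grasp_force: 58.9
```

```bash
python3 -c "
from h import *
state()"
```

```text
t 15.65 tcp [0.5635 0.0601 0.1691] tooltilt -0.0508 yaw -0.0224 rim [0.0007 0.0518] floor [[0.04, 0.014], [-0.04, 0.014]] carr (np.float64(0.0062), np.float64(0.048), np.float64(0.0138), np.float64(0.0062), 7241)
```

Emit:
send_rows(steps="-1 0 0 0 0.06 0 0;-1 0 0 0 0.03 0 0;-1 0 0 0 0 0 0;-1 0 0 0 0 0 0;-1 0 0 0 0 0 0")

```text
clock: 16.12
eef_pos: [0.5635, 0.059, 0.1693]
tool_rot: [0.012, 1.0, 0.018, -0.0]
ft_force: [0.3, -0.0, -7.0]
grip_width: 0.0134
grasp_force: 59.1
```

```bash
python3 -c "
from h import *
state()"
```

```text
t 16.12 tcp [0.5635 0.059  0.1693] tooltilt 0.037 yaw -0.0241 rim [-0.0015  0.0515] floor [[0.038, 0.014], [-0.041, 0.014]] carr (np.float64(0.0753), np.float64(0.0447), np.float64(0.075), np.float64(0.0724), 15303)
```

Emit:
send_rows(steps="-1 0 0 0 0.05 0 0;-1 0 0 0 0 0 0;-1 0 0 0 0 0 0;-1 0 0 0 -0.03 0 0;-1 0 0 0 -0.02 0 0")

```text
clock: 16.58
eef_pos: [0.5636, 0.0593, 0.1693]
tool_rot: [0.012, 1.0, 0.018, -0.0]
ft_force: [0.1, 0.7, -7.0]
grip_width: 0.013
grasp_force: 59.5
```

```bash
python3 -c "
from h import *
state()"
```

```text
t 16.58 tcp [0.5636 0.0593 0.1693] tooltilt 0.0356 yaw -0.0238 rim [-0.0025  0.0515] floor [[0.036, 0.014], [-0.043, 0.014]] carr (np.float64(0.0944), np.float64(0.045), np.float64(0.0944), np.float64(0.0919), 14588)
```

Emit:
send_rows(steps="-1 0 0 0 -0.01 0 0;-1 0 0 0 -0.01 0 0;-1 0 0 0 -0.01 0 0;-1 0 0 0 -0.005 0 0;-1 0 0 0 0 0 0")

```text
clock: 17.05
eef_pos: [0.5635, 0.0596, 0.1693]
tool_rot: [0.012, 1.0, 0.001, -0.0]
ft_force: [0.8, -0.4, -7.2]
grip_width: 0.0131
grasp_force: 59.5
```

Emit:
send_rows(steps="-1 0 0 0 -0.005 0 0;-1 0 0 0 -0.005 0 0;-1 0 0 0 -0.01 0 0;-1 0 0 0 -0.01 0 0;-1 0 0 0 -0.01 0 0")

```text
clock: 17.47
eef_pos: [0.5635, 0.0593, 0.1693]
tool_rot: [0.012, 1.0, -0.019, 0.0]
ft_force: [-0.6, 0.2, -7.2]
grip_width: 0.013
grasp_force: 59.5
```

```bash
python3 -c "
from h import *
state()"
```

```text
t 17.47 tcp [0.5635 0.0593 0.1693] tooltilt -0.0378 yaw -0.0239 rim [-0.0021  0.0515] floor [[0.037, 0.014], [-0.042, 0.014]] carr (np.float64(0.1), np.float64(0.0451), np.float64(0.0987), np.float64(0.0971), 14547)
```

Emit:
send_rows(steps="-1 -0.0012 0.0025 0 0 0 0;-1 -0.0025 0.005 0 0 0 0;-1 -0.0035 0.0075 0 0 0 0;-1 -0.004 0.01 0 0 0 0;-1 -0.004 0.012 0 0 0 0")

```text
clock: 17.93
eef_pos: [0.5477, 0.0971, 0.1693]
tool_rot: [0.012, 1.0, -0.018, 0.0]
ft_force: [0.1, 0.1, -6.7]
grip_width: 0.0128
grasp_force: 59.5
```

Emit:
send_rows(steps="-1 -0.0036 0.011 0 0 0 0.006;-1 -0.0036 0.011 0 0 0 0.012;-1 -0.0036 0.011 0 0 0 0.014;-1 -0.0036 0.011 0 0 0 0.014;-1 -0.0036 0.011 0 0 0 0.014")

```text
clock: 18.35
eef_pos: [0.5299, 0.1526, 0.1693]
tool_rot: [-0.019, 1.0, -0.018, 0.001]
ft_force: [0.1, -0.3, -8.4]
grip_width: 0.0131
grasp_force: 59.4
```

Emit:
send_rows(steps="-1 -0.0036 0.011 0 0 0 0.014;-1 -0.0036 0.011 0 0 0 0.014;-1 -0.0036 0.011 0 0 0 0.014;-1 -0.0036 0.011 0 0 0 0.014;-1 -0.0036 0.011 0 0 0 0.014")

```text
clock: 18.77
eef_pos: [0.512, 0.2073, 0.1693]
tool_rot: [-0.054, 0.998, -0.018, 0.001]
ft_force: [0.5, -0.2, -6.3]
grip_width: 0.0127
grasp_force: 59.5
```

Emit:
send_rows(steps="-1 -0.0036 0.011 0 0 0 0.014;-1 -0.0036 0.011 0 0 0 0.014;-1 -0.0036 0.011 0 0 0 0.014;-1 -0.0036 0.011 0 0 0 0.014;-1 -0.0036 0.011 0 0 0 0.012")

```text
clock: 19.18
eef_pos: [0.4939, 0.2624, 0.1693]
tool_rot: [-0.088, 0.996, -0.018, 0.002]
ft_force: [0.4, 0.0, -7.8]
grip_width: 0.013
grasp_force: 59.5
```

Emit:
send_rows(steps="-1 -0.004 0.012 0 0 0 0.006;-1 -0.004 0.01 0 0 0 0.006;-1 -0.0035 0.0075 0 0 0 0;-1 -0.0025 0.005 0 0 0 0;-1 -0.0012 0.0025 0 0 0 0")

```text
clock: 19.6
eef_pos: [0.4786, 0.2992, 0.1692]
tool_rot: [-0.093, 0.995, -0.018, 0.002]
ft_force: [-0.6, 0.4, -7.4]
grip_width: 0.0132
grasp_force: 59.4
```

```bash
python3 -c "
from h import *
o,c,P=state()
# mat and tray via top cam
c=camera('top');save(c['frame'],'top2.png');W=cloud(c);z=np.nan_to_num(W[...,2])
m=(z>.08)&(z<.16)
R=Ro.from_quat(o['tool_rot']).as_matrix();print(R.round(4))
x,y,zz=P[...,0],P[...,1],P[...,2]
q=(zz>.045)&(zz<.058)&(abs(x)<.09)&(abs(y)<.15)&~((abs(y-.1)<.034)&(abs(x)<.062))
print(cv2.minAreaRect(np.c_[x[q],y[q]].astype(np.float32)))"
```

```text
t 19.6 tcp [0.4786 0.2992 0.1692] tooltilt -0.037 yaw 0.1872 rim [-0.0016  0.0515] floor [[0.037, 0.014], [-0.042, 0.014]] carr (np.float64(0.1002), np.float64(0.0451), np.float64(0.0989), np.float64(0.0974), 14557)
[[-9.825e-01 -1.860e-01  7.500e-03]
 [-1.861e-01  9.819e-01 -3.620e-02]
 [-6.000e-04 -3.700e-02 -9.993e-01]]
((0.001983344554901123, 0.0004996955394744873), (0.13853463530540466, 0.27965301275253296), 0.06857424974441528)
```

View pics/top2.png

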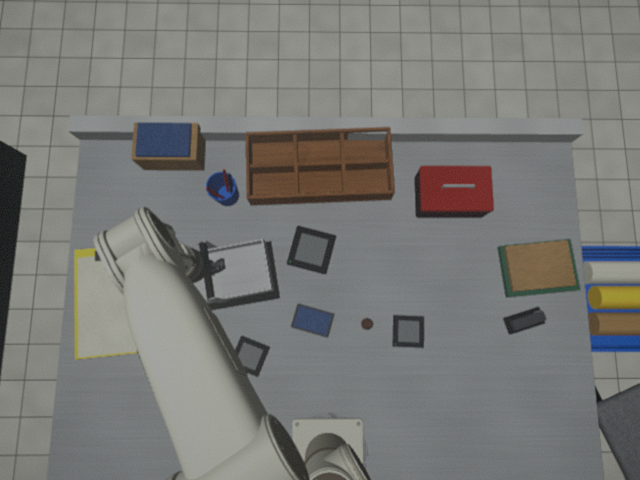

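The tray (240,272) lines up over the mat, with the mat edges evenly visible. I'll level it and lower it.

Emit:
send_rows(steps="-1 0 0 0 0.0076 0.0014 -0.002;-1 0 0 0 0.0076 0.0014 -0.002;-1 0 0 0 0.0076 0.0014 -0.002;-1 0 0 0 0.0076 0.0014 -0.002;-1 0 0 0 0.0076 0.0014 -0.002")

```text
clock: 20.12
eef_pos: [0.4793, 0.2978, 0.1694]
tool_rot: [-0.088, 0.996, 0.001, 0.0]
ft_force: [0.4, -0.2, -7.6]
grip_width: 0.0133
grasp_force: 59.5
```

Emit:
send_rows(steps="-1 0 0 -0.002 0 0 0;-1 0 0 -0.004 0 0 0;-1 0 0 -0.006 0 0 0;-1 0 0 -0.007 0 0 0;-1 0 0 -0.007 0 0 0")

```text
clock: 20.53
eef_pos: [0.4789, 0.2982, 0.1423]
tool_rot: [-0.088, 0.996, 0.001, 0.0]
ft_force: [-0.1, 0.1, -6.2]
grip_width: 0.0131
grasp_force: 59.5
```

Emit:
send_rows(steps="-1 0 0 -0.007 0 0 0;-1 0 0 -0.007 0 0 0;-1 0 0 -0.005 0 0 0;-1 0 0 -0.003 0 0 0;-1 0 0 -0.002 0 0 0")

```text
clock: 20.95
eef_pos: [0.4789, 0.2982, 0.1186]
tool_rot: [-0.088, 0.996, 0.001, -0.0]
ft_force: [0.1, -0.1, -6.9]
grip_width: 0.0131
grasp_force: 59.5
```

```bash
python3 -c "
from h import *
state()"
```

```text
t 20.95 tcp [0.4789 0.2982 0.1186] tooltilt 0.0013 yaw 0.1763 rim [-0.0021  0.0515] floor [[0.037, 0.014], [-0.042, 0.014]] carr (np.float64(0.1002), np.float64(0.0451), np.float64(0.0989), np.float64(0.0973), 14527)
```

Emit:
send_rows(steps="-1 0 0 -0.001 0 0 0;-1 0 0 -0.001 0 0 0;-1 0 0 -0.001 0 0 0;-1 0 0 -0.001 0 0 0;-1 0 0 -0.001 0 0 0")

```text
clock: 21.42
eef_pos: [0.4793, 0.2984, 0.1145]
tool_rot: [-0.088, 0.996, 0.001, 0.001]
ft_force: [-0.3, -0.3, -7.3]
grip_width: 0.0134
grasp_force: 59.4
```

Emit:
send_rows(steps="-1 0 0 -0.0005 0 0 0;-1 0 0 -0.0005 0 0 0;-1 0 0 -0.0005 0 0 0;-1 0 0 0 0 0 0;-1 0 0 0 0 0 0")

```text
clock: 21.83
eef_pos: [0.4791, 0.2983, 0.1128]
tool_rot: [-0.088, 0.996, 0.001, 0.0]
ft_force: [-0.0, 0.4, -7.4]
grip_width: 0.0133
grasp_force: 59.4
```

Emit:
send_rows(steps="-1 0 0 -0.0005 0 0 0;-1 0 0 -0.0005 0 0 0;-1 0 0 -0.0005 0 0 0;-1 0 0 0 0 0 0;-1 0 0 0 0 0 0")

```text
clock: 22.25
eef_pos: [0.4793, 0.2982, 0.112]
tool_rot: [-0.088, 0.996, 0.001, 0.001]
ft_force: [-2.2, -1.7, -0.8]
grip_width: 0.0129
grasp_force: 60.2
```

Emit:
send_rows(steps="-0.6 0 0 0 0 0 0;-0.5 0 0 0 0 0 0;-0.4 0 0 0 0 0 0;-0.2 0 0 0 0 0 0;0 0 0 0 0 0 0")

```text
clock: 22.67
eef_pos: [0.4795, 0.2986, 0.1117]
tool_rot: [-0.088, 0.996, 0.001, 0.001]
ft_force: [0.9, 0.2, 0.0]
grip_width: 0.0424
grasp_force: 0.0
```

Emit:
send_rows(steps="0.4 0 0 0 0 0 0;0.8 0 0 0 0 0 0;1 0 0 0 0 0 0;1 0 0 0 0 0 0;1 0 0 0 0 0 0")

```text
clock: 23.08
eef_pos: [0.4791, 0.2983, 0.1113]
tool_rot: [-0.088, 0.996, 0.001, 0.0]
ft_force: [0.6, 0.1, 0.2]
grip_width: 0.0854
grasp_force: 0.0
```

Emit:
send_rows(steps="1 0 0 0.005 0 0 0;1 0 0 0.015 0 0 0;1 0 0 0.025 0 0 0;1 0 0 0.03 0 0 0;1 0 0 0.03 0 0 0")

```text
clock: 23.5
eef_pos: [0.4786, 0.2979, 0.2173]
tool_rot: [-0.088, 0.996, 0.001, -0.0]
ft_force: [0.9, 0.1, 0.1]
grip_width: 0.0853
grasp_force: 0.0
```

Emit:
send_rows(steps="1 0 0 0.02 0 0 0;1 0 0 0.01 0 0 0;1 0 0 0 0 0 0;1 0 0 0 0 0 0;1 0 0 0 0 0 0")

```text
clock: 23.92
eef_pos: [0.4783, 0.2978, 0.2444]
tool_rot: [-0.088, 0.996, 0.0, -0.001]
ft_force: [-1.4, 0.2, -0.4]
grip_width: 0.0857
grasp_force: 0.0
```

```bash
python3 -c "
from h import *
o,c,W=wcloud();save(c['frame'],'w4.png')
P=W.reshape(-1,3);c0=np.array([.4814,.2997]);d=P[:,:2]-c0;a=.1754
x=d@[np.cos(a),np.sin(a)];y=d@[-np.sin(a),np.cos(a)];z=P[:,2]
q=(z>.046)&(z<.06)&(abs(x)<.09)&(abs(y)<.16);print('tray in mat',cv2.minAreaRect(np.c_[x[q],y[q]].astype(np.float32)))
q=(abs(x)<.03)&(z>.06)&(z<.095)&(y>.03);print('carr y',(np.percentile(y[q],1)+np.percentile(y[q],99))/2,np.percentile(z[q],99))
print(o['eef_pos'],o['grip_width'],o['ft_force'])"
```

```text
tray in mat ((-1.866370439529419e-05, -0.0002813786268234253), (0.1388271301984787, 0.2788725197315216), 0.29406309127807617)
carr y 0.09866848909641218 0.08254298741585957
[0.47834962 0.29775571 0.24443897] 0.08572102755681489 [-1.36487783  0.24886728 -0.43166481]
```

View pics/w4.png

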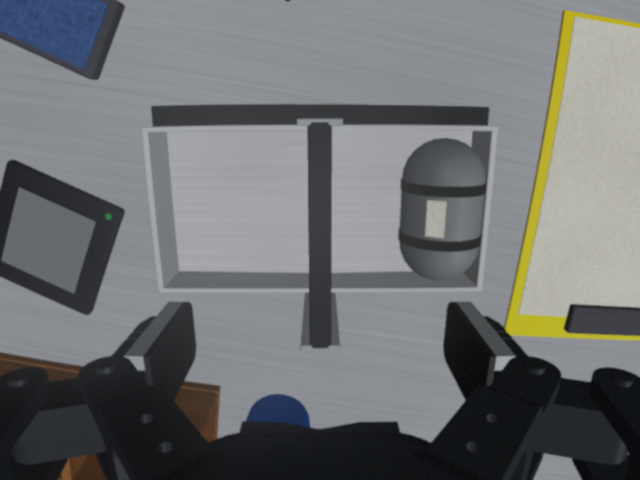

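The tray stands squarely on the mat, within 1 mm of its middle. The carrier rests at the window end at (443,208), and the gripper is clear.

```bash
python3 -c "
from workcell import *
print(job_done())"
```

```text
the job is handed in; nothing more can be done
None
```

I handed the job in without seeing a verdict: the carrier was balanced over the reader for more than 5 s, and the tray now stands released, within about 1 mm of the mat's middle, with the carrier at rest at the window end.

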